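Shut the hot warming oven with its pole

ROBOT

A 6-joint arm with a two-finger parallel gripper is mounted at the origin on a cart in front of the work surface, level with it; the furniture and walls round the work are solid. World frame = base frame: x ahead of the robot, y to its left, z up, the work surface at z = 0. Lengths are in m, angles in rad, forces in N, time in s.
With the tool pointing down it reaches from about 0.35 to 0.85 m from the base axis. Payload 8.1 kg.
Tool frame: the origin (TCP) lies between the finger pads; the fingertips stand 11 mm ahead of it and the grasp point (between the pads) lies 8 mm behind it (tips_ahead is the z of the fingertips in the tool frame, in m); z points along the fingers, y is the line along which they close (so a half turn about z gives the same grasp; the last joint's range is limited). The gripper opens to 93 mm and grips with 3 to 60 N. Pads are 15 mm wide; open, the fingers measure 128 mm over their backs; the gripper's body (75 mm by 188 mm) begins 65 mm behind the grasp point.
Start: joints at [1.023, 0.13, 1.488, -0, 1.523, -0.085], TCP at [0.268, 0.537, 0.23] pointing down, gripper open.
Joint ranges: [-2.96, 2.96], [-0.89, 2.26], [0.02, 2.5], [-1.34, 4.48], [0, 2.73], [-2.66, 2.66]. Speed limits (rad/s): [2.39, 2.39, 2.79, 3.14, 3.14, 3.14].

INTERFACE

Orientations are given as a rotation vector (axis times angle).
In Python, from plant import read_state, read_camera, close_job, tips_ahead gives the robot as it stands. The module is installed in compiled form; this text tells all that it offers.
- The arm moves only by the tool move_arm, never from a script. Its argument "plan" is a list of rows, each a list of 7 numbers: the turn, a rotation vector about the tool's x, y, z in units of 6 degrees (1.0 is 6 degrees), then the shift along the tool's x, y, z in units of 25 mm (1.0 is 25 mm), then the finger opening in mm, from 0 to 93. A call has exactly 10 rows; each row shifts and turns the commanded pose from where the row before left it, along the tool's axes as they then stand; what a row does not reach is not made up. A row lasts 1/10 s, in which the tool goes at most 50 mm and 8.59 degrees, less where a joint would pass 70% of its speed; a pose out of reach is approached as far as the arm can. A call is refused whole if a number of a shift passes 1 or a number of a turn 1, either way. A call with a gripper value outside its range is refused whole. The fingers move at their own pace and stop on an object; "force" is the grip in N (left out, the last holds). Time passes only in rows, so rows that do not move let the fingers close, or fill a call up. It gives the time, the measured TCP pose, the force, the opening and the grip force at its end, in the units of the state.
- read_state(): the state, without advancing time (a new reading comes with each control period).
- read_camera(name): name is "side" or "top" or "wrist"; returns a dict with "frame" (400x640x3 uint8, red, green, blue), "z_map" (400x640 float32, m along the optical axis (not along the pixel's ray), 0 where there is no reading), "fx", "fy", "cx", "cy" (pixels), "distortion" ([k1, k2, p1, p2, k3] as OpenCV has them; the pictures are not rectified), "rvec" (rotation vector, rad) and "tvec" (3), from world to camera coordinates, as OpenCV has them. Camera axes: x right, y down, z forward; pixel columns grow to the right and rows downward; lengths in m; the calibration is good to about 2 mm. A picture is of the moment at which its call begins.
- close_job(): hands the job in; it is judged then, once.
The state is a dict: "t": time; "q": joint angles; "dq": joint speeds; "joint_torque": joint torques, N m; "tool_pos": TCP position; "orientation": TCP orientation; "force": force on the tool from outside, world axes, zero at the start; "wrist_torque": the same for the moment, N m; "opening": finger opening in m; "gripper_force": force on a finger pad.
Only numpy, scipy, OpenCV 4.12 (cv2) and the standard library are available. Lean on these libraries where they do the work, as an engineer would, in place of code of your own. Each camera call takes 0.05 s, during which the arm holds its last target. There are 200 camera calls.

TASK

The little steel oven is hot and its door stands ajar: take the long steel-rodded pole from the wooden stand, hook its rod down into the ring eye on the door and swing the door fully shut with it, without the hand or arm touching the oven. Then lift the pole out of the ring and stand it upright again in its own hole of the stand, let it go, and leave the short muddler beside it in place.

Things in the scene. Friction and masses are not known exactly. Their poses are not given: they have to be found in the camera images.
- pole_grip (a point): Middle of the pole's handle, an upright round dark wooden bar 24 mm thick and 80 mm long, to be gripped here from above; z up. The pole (about 140 g) is the taller of the two tools in the wooden stand. Below its handle a steel flange, 38 mm wide and 6 mm thick, rests on the stand's board: its underside lies 46 mm below this point.
- pole_tip (a point): Lowest point of the pole's rod, on its axis, 156 mm below pole_grip. The rod is straight steel, 9 mm thick, reaches 110 mm below the flange and ends in a ball 13 mm wide; it hangs through a hole of the stand.
- ring_eye (a point): Centre of the steel ring eye on the oven door, level, 155 mm above the table, open above and below: hole 26 mm wide, wire 6 mm. It stands 34 mm off the door's face and turns with the door. The rod enters from above with about 8 mm of play all round, so the door trails it by that much. The door stays where it is left; moving it takes about 1 N at the ring.
- door_hinge (a point): Point on the upright hinge line of the door, at the ring's height. Seen from the front of the oven (the robot's side) the hinge is at the left edge of the oven.
- oven_door (a joint): Angle of the door in rad: 0 = shut against the oven front, greater = open toward the robot; it starts at 0.45 to 0.75. Seen from above, opening turns it clockwise and shutting turns it anticlockwise (positive about z) about door_hinge.
- oven: Small steel warming oven, fixed, 140 mm deep, 240 mm wide and 180 mm high, with its door; origin under its centre on the table, x points from its front to its back.
- stand: Wooden stand, fixed, 200 x 85 mm, its top board at 140 mm height with two 26 mm round through holes 50 mm to either side of its centre along its x axis. Origin under its centre on the table. One hole holds the pole, the other the muddler; which is which varies.
- muddler: Bystander in the other hole of the stand: a low round wooden knob, 34 mm wide, whose top is only 38 mm above the stand's board (the pole's handle stands 86 mm above it), on the same flange as the pole; below the flange only a thick wooden stub, 19 mm wide and 45 mm long. Origin on its axis under the flange, z up.

How it is judged:
By the outcome, as a careful person would: the job done as asked, in the order asked, and still so for the second after the job is handed in, with the robot touching nothing.
It also fails if it takes over 59 s, if anything falls off the work surface, if the arm or the gripper's body presses on something with over 40 N, if the wrist force passes 120 N, or if a joint passes its speed limit or range.

## Working session

There is one attempt and no reset: what is moved stays moved. The work goes in short steps, Python scripts to look and compute and a tool call to move; the robot and the scene stay as the last step left them, time stands still between calls to the robot, and variables do not carry over. Pictures are saved under pics/ and viewed, at most 10 in all, crops included, and the job is handed in when it is done.

Besides the shell and the picture viewer there is one more tool, called after "Emit:" as name(argument=value, ...) on one line, values as JSON. move_arm: Moves the arm, as the interface text tells. Its arguments: {"type":"object","properties":{"plan":{"type":"array","items":{"type":"array","items":{"type":"number"}}},"force":{"type":"number"}},"required":["plan"]}

```bash
mkdir -p pics; cat > h.py <<'E'
import numpy as np, cv2
from plant import read_state, read_camera, close_job, tips_ahead
def cam(n):
    c=read_camera(n); R=cv2.Rodrigues(np.array(c['rvec'],float))[0]; c['R']=R
    c['K']=np.array([[c['fx'],0,c['cx']],[0,c['fy'],c['cy']],[0,0,1.]]); c['D']=np.array(c['distortion'],float); return c
def ray(c,u,v):
    p=cv2.undistortPoints(np.array([[[u,v]]],float),c['K'],c['D'])[0,0]
    o=-c['R'].T@np.array(c['tvec']).ravel(); return o,c['R'].T@np.array([p[0],p[1],1.])
def at_z(c,u,v,z):
    o,d=ray(c,u,v); return o+d*(z-o[2])/d[2]
def cloud(c):
    v,u=np.mgrid[0:400,0:640]; p=cv2.undistortPoints(np.stack([u,v],-1).reshape(-1,1,2).astype(float),c['K'],c['D'])[:,0]
    z=c['z_map'].reshape(-1,1); P=np.hstack([p*z,z]); return ((P-np.array(c['tvec']).ravel())@c['R']).reshape(400,640,3)
def st():
    s=read_state(); R=cv2.Rodrigues(np.array(s['orientation'],float))[0]; return s,R
def go(target):
    s,R=st(); print('units (tool)',(R.T@(np.array(target)-s['tool_pos'])/0.025).round(2))
E
python3 - <<'E'
from h import *
import pickle
s,R=st(); print(s['t'],s['tool_pos'],R.round(3),s['opening'],tips_ahead)
d={}
for n in ['top','side']:
    c=cam(n); d[n]=c; cv2.imwrite(f'pics/{n}0.png',c['frame'][:,:,::-1]); print(n,ray(c,320,200))
pickle.dump(d,open('d0.pkl','wb'))
E
```

```text
0.0 [0.2675564  0.53642182 0.22858894] [[-0.895  0.446 -0.001]
 [ 0.446  0.895 -0.002]
 [ 0.    -0.002 -1.   ]] 0.09333922001988881 0.011
top (array([ 0.01956942, -0.24596022,  0.86366945]), array([ 0.56125828,  0.23489033, -0.79372161]))
side (array([0.5363299 , 0.74342551, 0.42812329]), array([ 0.0093556 , -0.92157269, -0.38812835]))
```

View pics/top0.png

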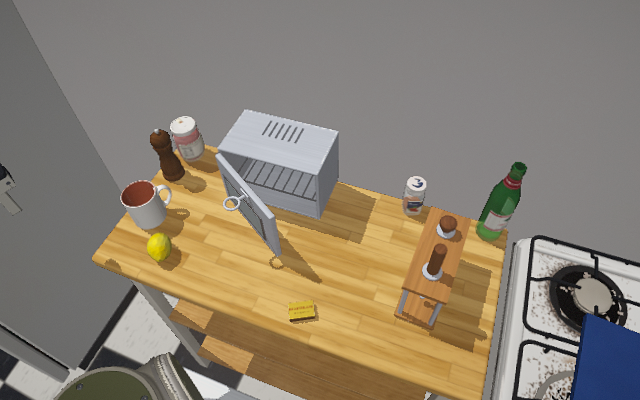

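View pics/side0.png

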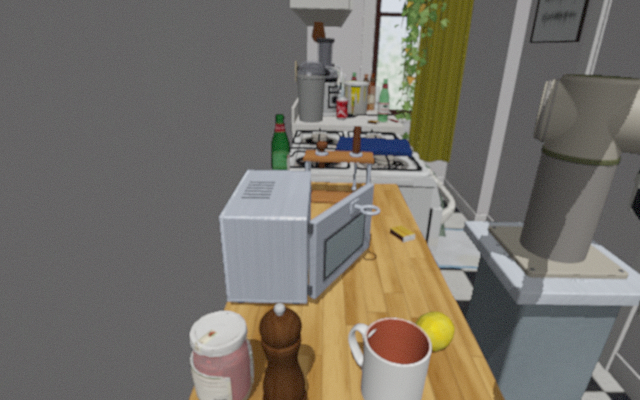

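The top view shows the pole handle near (437,258), the muddler at (448,225), the ring at (232,203), and the door running from its hinge at about (220,155) to its free edge at about (278,250). I'll take enlarged crops and depth readings next.

```bash
python3 - <<'E'
from h import *
import pickle
d=pickle.load(open('d0.pkl','rb')); c=d['top']; f=c['frame'][:,:,::-1]
a=cv2.resize(f[140:260,200:300],None,fx=4,fy=4,interpolation=cv2.INTER_CUBIC)
b=cv2.resize(f[205:325,390:480],None,fx=4,fy=4,interpolation=cv2.INTER_CUBIC)
cv2.imwrite('pics/crop.png',np.hstack([a,b]))
P=cloud(c)
for u,v in [(437,252),(434,268),(448,222),(455,218),(415,300),(232,211),(224,203),(240,200),(220,157),(277,248),(250,215),(280,120),(242,113),(338,131)]:
    print(u,v,P[v,u].round(3))
E
```

```text
437 252 [ 0.436 -0.285  0.225]
434 268 [ 0.434 -0.289  0.174]
448 222 [ 0.539 -0.294  0.178]
455 218 [ 0.582 -0.308  0.141]
415 300 [ 0.443 -0.278  0.01 ]
232 211 [ 0.524  0.204 -0.002]
224 203 [0.445 0.147 0.156]
240 200 [0.464 0.12  0.154]
220 157 [0.543 0.208 0.173]
277 248 [0.435 0.033 0.058]
250 215 [0.476 0.114 0.087]
280 120 [0.692 0.13  0.178]
242 113 [0.683 0.225 0.18 ]
338 131 [ 0.702 -0.011  0.18 ]
```

View pics/crop.png

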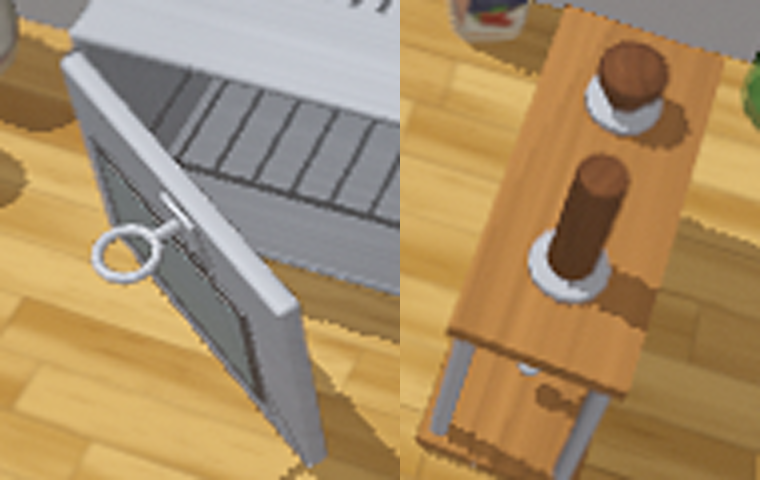

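Enlarged, the ring centre is at about (231.4,202.9), the pole top at (440.6,248.4), the pole flange at (432.1,270.9), and the muddler top at (447.6,220.1). The door's top edge runs from (216,155) to (273,216).

```bash
python3 - <<'E'
from h import *
import pickle
d=pickle.load(open('d0.pkl','rb')); c=d['top']; P=cloud(c)
for n,u,v,z in [('ring',231.4,202.9,.155),('ringL',222.9,203.,.155),('ringR',240.1,203,.155),('poletop',440.6,248.4,.226),('flange',432.1,270.9,.146),('mudtop',447.6,220.1,.178),('sFL',401.9,287.5,.14),('sFR',446,302.5,.14),('sBR',470,219,.14),('sBL',431,207.,.14),('ovFL',217.9,148.4,.18),('ovBL',247,111,.18),('ovBR',338,130,.18),('hingetop',216,154.7,.175),('doorfree',273,216,.175)]:
    print(n,at_z(c,u,v,z).round(4))
# oven top plane and front edge
m=(abs(P[...,2]-.18)<.003)&(P[...,0]>.5)&(P[...,1]>-.1)&(P[...,1]<.3)
q=P[m][:,:2].astype(np.float32); print(cv2.minAreaRect(q),cv2.boxPoints(cv2.minAreaRect(q)))
m=(abs(P[...,2]-.14)<.003)&(P[...,1]<-.2)&(P[...,0]<.62)
q=P[m][:,:2].astype(np.float32); print(cv2.minAreaRect(q))
# handle
m=(P[...,2]>.16)&(P[...,2]<.22)&(P[...,1]<-.24)&(P[...,1]>-.34)&(P[...,0]<.47)
print('handle',P[m].mean(0),P[m].min(0),P[m].max(0))
# side cam projection of ring
c=d['side']
for n,u,v,z in [('ring s',368.5,210,.155),('pole top',357,128,.226)]: print(n,at_z(c,u,v,z).round(4))
E
```

```text
ring [0.4507 0.1331 0.155 ]
ringL [0.4443 0.1496 0.155 ]
ringR [0.4567 0.1159 0.155 ]
poletop [ 0.444  -0.2888  0.226 ]
flange [ 0.4436 -0.2892  0.146 ]
mudtop [ 0.5434 -0.2921  0.178 ]
sFL [ 0.3947 -0.2448  0.14  ]
sFR [ 0.3929 -0.3271  0.14  ]
sBR [ 0.591  -0.3377  0.14  ]
sBL [ 0.5936 -0.2555  0.14  ]
ovFL [0.5595 0.2207 0.18  ]
ovBL [0.693  0.2166 0.18  ]
ovBR [ 0.7044 -0.0099  0.18  ]
hingetop [0.545  0.2185 0.175 ]
doorfree [0.4382 0.03   0.175 ]
((0.6409196257591248, 0.10041370987892151), (0.16375727951526642, 0.39828041195869446), 0.1722036451101303) [[ 0.5584429   0.29930693]
 [ 0.5596399  -0.09897167]
 [ 0.72339636 -0.09847951]
 [ 0.7221994   0.29979908]]
((0.49454233050346375, -0.2914675772190094), (0.08564778417348862, 0.20140056312084198), 86.51954650878906)
handle [ 0.43596488 -0.28808165  0.19037829] [ 0.43177549 -0.30014858  0.16011058] [ 0.44253172 -0.2771215   0.21985372]
ring s [0.4538 0.1362 0.155 ]
pole top [ 0.4498 -0.2475  0.226 ]
```

Emit:
move_arm(plan=[[0,0,0,0,0,-1,93],[0,0,0,0,0,-1,93],[0,0,0,0,0,-1,93],[0,0,0,-0.8,-1,-1,93],[0,0,0,-0.8,-1,0,93],[0,0,0,-0.8,-1,0,93],[0,0,0,-0.8,-1,0,93],[0,0,0,-0.8,-1,0,93],[0,0,0,-0.8,-1,0,93],[0,0,0,-0.8,-1,0,93]], force=40)

```text
t: 1.1
tool_pos: [0.3149, 0.3165, 0.3292]
orientation: [-0.72, -3.058, 0.001]
force: [0.9, -0.4, 0.2]
opening: 0.0929
gripper_force: 0.0
```

Emit:
move_arm(plan=[[0,0,0,-0.8,-1,0,93],[0,0,0,-0.8,-1,0,93],[0,0,0,-0.8,-1,0,93],[0,0,0,-0.8,-1,0,93],[0,0,0,-0.8,-1,0,93],[0,0,0,-0.8,-1,0,93],[0,0,0,-0.8,-1,0,93],[0,0,0,-0.8,-1,0,93],[0,0,0,-0.8,-1,0,93],[0,0,0,-0.8,-1,0,93]])

```text
t: 2.1
tool_pos: [0.3822, 0.0035, 0.3293]
orientation: [-0.721, -3.058, 0.0]
force: [0.4, 0.8, -0.4]
opening: 0.093
gripper_force: 0.0
```

```bash
python3 - <<'E'
from h import *
s,R=st(); print(s['t'],s['tool_pos'],R.round(3),s['q']); go([.444,-.289,.30])
E
```

```text
2.1 [0.38221166 0.00349912 0.32934387] [[-0.895  0.447 -0.   ]
 [ 0.447  0.895  0.   ]
 [ 0.    -0.    -1.   ]] [-1.25225902e-01 -4.95250481e-01  1.85995643e+00  2.65453601e-05
  1.77715260e+00 -1.23314508e+00]
units (tool) [-7.44 -9.37  1.17]
```

Emit:
move_arm(plan=[[0,0,0,-0.75,-0.94,0,93],[0,0,0,-0.75,-0.94,0,93],[0,0,0,-0.75,-0.94,0,93],[0,0,0,-0.75,-0.94,0,93],[0,0,0,-0.75,-0.94,0,93],[0,0,0,-0.74,-0.94,0,93],[0,0,0,-0.74,-0.94,0.2,93],[0,0,0,-0.74,-0.93,0.3,93],[0,0,0,-0.74,-0.93,0.3,93],[0,0,0,-0.73,-0.93,0.37,93]])

```text
t: 3.1
tool_pos: [0.4442, -0.2891, 0.2998]
orientation: [-0.721, -3.058, -0.0]
force: [0.6, 0.6, 0.9]
opening: 0.0928
gripper_force: 0.0
```

```bash
python3 - <<'E'
from h import *
import pickle
d=pickle.load(open('d0.pkl','rb'))
c=cam('wrist'); cv2.imwrite('pics/w1.png',c['frame'][:,:,::-1]); print(ray(c,320,200))
for p in [(.444,-.289,.226),(.444,-.289,.146)]:
    print(cv2.projectPoints(np.array([p]),np.array(c['rvec'],float),np.array(c['tvec'],float),c['K'],c['D'])[0].ravel())
P=cloud(c); m=(P[...,2]>.16)&(P[...,2]<.222)&(abs(P[...,0]-.444)<.03)&(abs(P[...,1]+.289)<.03); print(P[m].mean(0),P[m].min(0),P[m].max(0),m.sum())
m=(abs(P[...,2]-.226)<.003)&(abs(P[...,0]-.444)<.03)&(abs(P[...,1]+.289)<.03); print('top',np.median(P[m],0),P[m].min(0),P[m].max(0),m.sum())
s,R=st(); print(s['t'],s['tool_pos'])
E
```

```text
(array([ 0.3730822 , -0.25318696,  0.45494686]), array([ 0.26951748, -0.12310247, -0.95524478]))
[316.59121046 209.72538641]
[316.67561328 185.77973847]
[ 0.43733131 -0.2835209   0.19501667] [ 0.4336321  -0.29808011  0.16018439] [ 0.45142822 -0.27603597  0.22195444] 399
top [ 0.44472313 -0.28755776  0.22581259] [ 0.4345033  -0.29909156  0.22324125] [ 0.45652973 -0.27667535  0.22789271] 537
3.15 [ 0.44365468 -0.29208986  0.29710687]
```

View pics/w1.png

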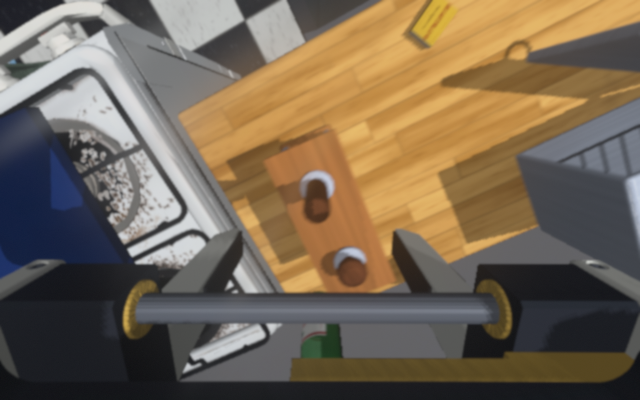

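The wrist view shows the pole top at about (317,205) between the open fingers, with the muddler at (350,268) well behind it. The pole is at (0.4445,-0.288), which agrees with the top view. I'll go down and grip.

Emit:
move_arm(plan=[[0,0,0,0,0.03,0.7,93],[0,0,0,0,0,0.7,93],[0,0,0,0,0,0.7,93],[0,0,0,0,0,0.7,93],[0,0,0,0,0,0.7,93],[0,0,0,0,0,0.7,93],[0,0,0,0,0,0.68,93],[0,0,0,0,0,0,93],[0,0,0,0,0,0,60],[0,0,0,0,0,0,15]], force=45)

```text
t: 4.15
tool_pos: [0.445, -0.2875, 0.1796]
orientation: [0.72, 3.057, -0.001]
force: [-0.1, 0.2, 1.4]
opening: 0.0816
gripper_force: 0.0
```

Emit:
move_arm(plan=[[0,0,0,0,0,0,15],[0,0,0,0,0,0,15],[0,0,0,0,0,0,15],[0,0,0,0,0,0,15],[0,0,0,0,0,0,15],[0,0,0,0,0,0,15],[0,0,0,0,0,0,15],[0,0,0,0,0,0,15],[0,0,0,0,0,0,15],[0,0,0,0,0,0,15]])

```text
t: 5.15
tool_pos: [0.4445, -0.2872, 0.1783]
orientation: [-0.72, -3.058, 0.0]
force: [0.2, -0.6, -0.6]
opening: 0.0234
gripper_force: 45.0
```

Emit:
move_arm(plan=[[0,0,0,0,0,-0.5,15],[0,0,0,0,0,-0.7,15],[0,0,0,0,0,-0.7,15],[0,0,0,0,0,-0.7,15],[0,0,0,0,0,-0.7,15],[0,0,0,0,0,-0.7,15],[0,0,0,0,0,-0.7,15],[0,0,0,0,0,-0.7,15],[0,0,0,0,0,-0.8,15],[0,0,0,0,0,-0.7,15]])

```text
t: 6.15
tool_pos: [0.4445, -0.2871, 0.3529]
orientation: [0.72, 3.057, -0.001]
force: [0.7, -0.1, -0.7]
opening: 0.0233
gripper_force: 45.0
```

```bash
python3 - <<'E'
from h import *
s,R=st(); print(s['t'],s['tool_pos'],s['force']); go([.444,.05,.353])
c=cam('side'); P=cloud(c); x,y,z=s['tool_pos']
m=(abs(P[...,0]-x)<.05)&(abs(P[...,1]-y)<.05)&(P[...,2]<.27)&(P[...,2]>.18)
for a in np.arange(.18,.27,.01):
    k=m&(abs(P[...,2]-a-.005)<.005); print(a.round(2),P[k].mean(0).round(4) if k.any() else 0,k.sum())
E
```

```text
6.15 [ 0.44453167 -0.28705827  0.35290568] [ 0.65442825 -0.14797765 -0.70840673]
units (tool) [ 6.040e+00  1.206e+01 -1.000e-02]
0.18 0 0
0.19 0 0
0.2 [ 0.4465 -0.2849  0.2067] 9
0.21 [ 0.4468 -0.2846  0.2141] 13
0.22 [ 0.4469 -0.2861  0.2252] 12
0.23 [ 0.447  -0.2849  0.2356] 10
0.24 [ 0.4463 -0.286   0.2446] 15
0.25 [ 0.4461 -0.2853  0.2553] 10
0.26 [ 0.4461 -0.2852  0.2648] 11
0.27 0 0
```

Emit:
move_arm(plan=[[0,0,0,0.24,0.5,0,15],[0,0,0,0.48,1,0,15],[0,0,0,0.48,1,0,15],[0,0,0,0.48,1,0,15],[0,0,0,0.48,1,0,15],[0,0,0,0.48,1,0,15],[0,0,0,0.48,1,0,15],[0,0,0,0.48,1,0,15],[0,0,0,0.48,1,0,15],[0,0,0,0.48,1,0,15]])

```text
t: 7.2
tool_pos: [0.4476, -0.0218, 0.3496]
orientation: [-0.72, -3.056, -0.0]
force: [-0.1, -0.2, -1.1]
opening: 0.0235
gripper_force: 45.0
```

Emit:
move_arm(plan=[[0,0,0,0.48,1,0,15],[0,0,0,0.48,1,0,15],[0,0,0,0.48,1,0,15],[0,0,0,0.48,1,0,15],[0,0,0,0.48,1,0,15],[0,0,0,0.3,0.5,0,15],[0,0,0,0.2,0.2,0,15],[0,0,0,0,0,0,15],[0,0,0,0,0,0,15],[0,0,0,0,0,0,15]])

```text
t: 8.2
tool_pos: [0.4472, 0.1354, 0.3507]
orientation: [-0.722, -3.057, 0.0]
force: [-0.0, -0.4, -1.6]
opening: 0.0238
gripper_force: 45.0
```

```bash
python3 - <<'E'
from h import *
s,R=st(); print(s['t'],s['tool_pos'],s['force'])
ims=[]
for n,(u0,v0) in {'side':(310,100),'top':(180,110)}.items():
    c=cam(n); ims.append(cv2.resize(c['frame'][v0:v0+140,u0:u0+100,::-1],None,fx=4,fy=4,interpolation=cv2.INTER_CUBIC))
    x,y,z=s['tool_pos']
    for p in [(x,y,.197),(x,y,.155),(.452,.134,.155)]:
        q=cv2.projectPoints(np.array([p]),np.array(c['rvec'],float),np.array(c['tvec'],float),c['K'],c['D'])[0].ravel(); print(n,q.round(1),((q-[u0-.5,v0-.5])*4-.5).round())
cv2.imwrite('pics/ring1.png',np.hstack(ims))
E
```

```text
8.2 [0.44723497 0.13543541 0.35073915] [-0.02995424 -0.37286284 -1.55762811]
side [373.8 188.4] [257. 355.]
side [372.  209.9] [250. 441.]
side [369.3 209.5] [239. 440.]
top [225.7 191.1] [184. 326.]
top [229.6 203.8] [200. 377.]
top [231.3 202.3] [207. 371.]
```

View pics/ring1.png

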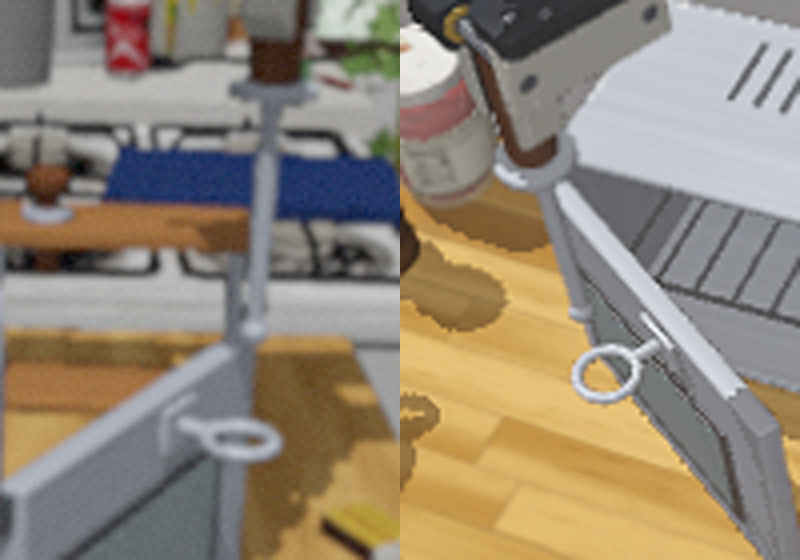

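The ball's side-view crop position is (254,328) with the ring at (240,440). In the top-view crop the ball is at (180,313) and the ring at (207,375). Going straight down would leave the rod about 3 mm short in x, so I'll correct that and go down.

Emit:
move_arm(plan=[[0,0,0,-0.13,0,0,15],[0,0,0,0,0,0.3,15],[0,0,0,0,0,0.5,15],[0,0,0,0,0,0.5,15],[0,0,0,0,0,0.5,15],[0,0,0,0,0,0.5,15],[0,0,0,0,0,0.5,15],[0,0,0,0,0,0.5,15],[0,0,0,0,0,0.5,15],[0,0,0,0,0,0.5,15]])

```text
t: 9.3
tool_pos: [0.4502, 0.1347, 0.2423]
orientation: [0.72, 3.058, 0.0]
force: [1.1, -0.3, -1.1]
opening: 0.0236
gripper_force: 45.0
```

```bash
python3 - <<'E'
from h import *
s,R=st(); print(s['t'],s['tool_pos'],s['force'])
ims=[]
for n,(u0,v0) in {'side':(310,130),'top':(180,110)}.items():
    c=cam(n); ims.append(cv2.resize(c['frame'][v0:v0+140,u0:u0+100,::-1],None,fx=4,fy=4,interpolation=cv2.INTER_CUBIC))
cv2.imwrite('pics/ring2.png',np.hstack(ims))
E
```

```text
9.3 [0.45018793 0.13470477 0.24233614] [ 1.11031315 -0.27724316 -1.06543578]
```

View pics/ring2.png

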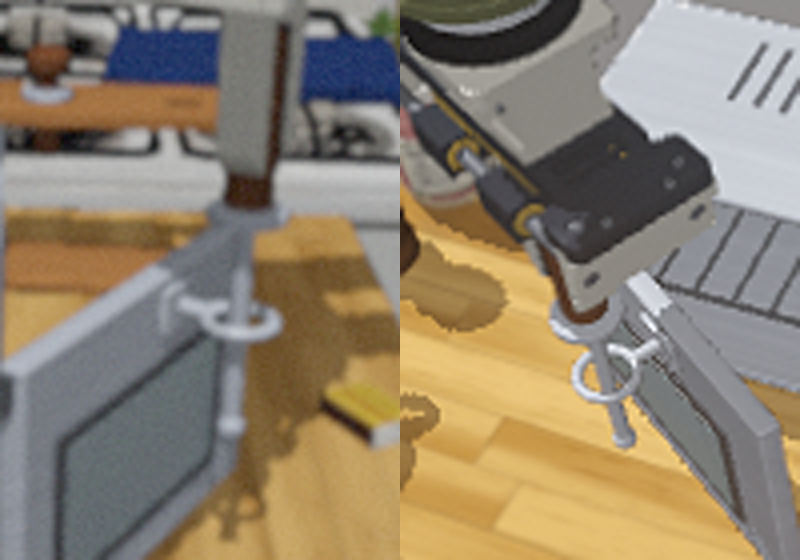

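The rod passes through the ring, shown in the side crop at (240,320) and the top crop at (605,372). Next I'll work out the arc for closing the door.

```bash
python3 - <<'E'
from h import *
s,R=st(); h=np.array([.553,.22])
a=np.radians(np.r_[219.9,222.5+2.5*np.arange(10),248.5+1*np.arange(8)])
p=h+.134*np.c_[np.cos(a),np.sin(a)]; d=np.diff(p,axis=0)@R[:2,:2]/.025
print(d.round(2).tolist()); print(p[[0,10,-1]])
E
```

```text
[[-0.23, -0.09], [-0.22, -0.08], [-0.22, -0.07], [-0.23, -0.06], [-0.23, -0.05], [-0.23, -0.04], [-0.23, -0.03], [-0.23, -0.02], [-0.23, -0.01], [-0.23, 0.0], [-0.33, 0.02], [-0.09, 0.01], [-0.09, 0.01], [-0.09, 0.01], [-0.09, 0.01], [-0.09, 0.02], [-0.09, 0.02], [-0.09, 0.02]]
[[0.45019987 0.13404575]
 [0.49636915 0.09855476]
 [0.51944908 0.09026822]]
```

Emit:
move_arm(plan=[[0,0,0,-0.23,-0.09,0,15],[0,0,0,-0.22,-0.08,0,15],[0,0,0,-0.22,-0.07,0,15],[0,0,0,-0.23,-0.06,0,15],[0,0,0,-0.23,-0.05,0,15],[0,0,0,-0.23,-0.04,0,15],[0,0,0,-0.23,-0.03,0,15],[0,0,0,-0.23,-0.02,0,15],[0,0,0,-0.23,-0.01,0,15],[0,0,0,-0.23,0,0,15]])

```text
t: 10.4
tool_pos: [0.4966, 0.0989, 0.2433]
orientation: [-0.721, -3.058, 0.0]
force: [-1.4, -0.4, -1.2]
opening: 0.0238
gripper_force: 45.0
```

```bash
python3 - <<'E'
from h import *
s,R=st(); print(s['t'],s['tool_pos'],s['force'])
ims=[]
for n,(u0,v0) in {'side':(300,130),'top':(190,110)}.items():
    c=cam(n); ims.append(cv2.resize(c['frame'][v0:v0+140,u0:u0+100,::-1],None,fx=4,fy=4,interpolation=cv2.INTER_CUBIC))
cv2.imwrite('pics/ring3.png',np.hstack(ims))
E
```

```text
10.4 [0.49657617 0.0988728  0.24331431] [-1.36434818 -0.36296224 -1.16516112]
```

View pics/ring3.png

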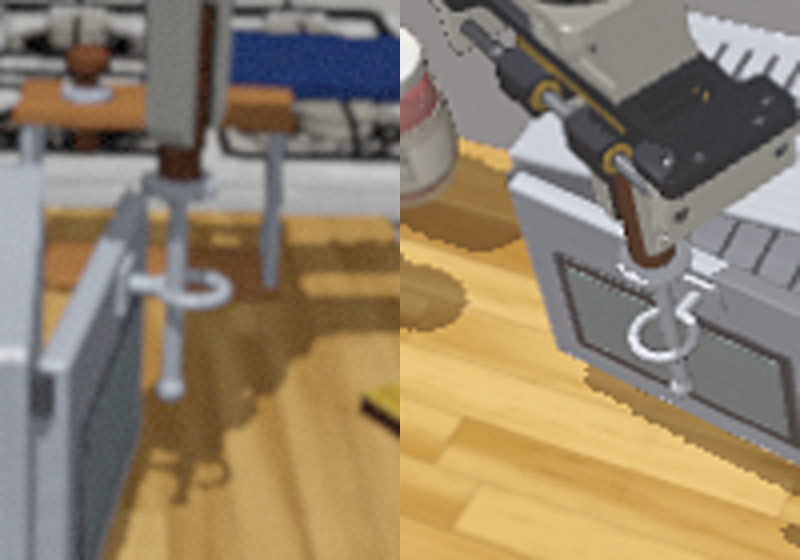

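The door is following the rod and is partly closed; the rod presses on the door side of the ring. I'll keep going.

Emit:
move_arm(plan=[[0,0,0,-0.17,0.01,0,15],[0,0,0,-0.17,0.01,0,15],[0,0,0,-0.09,0.01,0,15],[0,0,0,-0.09,0.01,0,15],[0,0,0,-0.09,0.01,0,15],[0,0,0,-0.09,0.02,0,15],[0,0,0,-0.09,0.02,0,15],[0,0,0,-0.09,0.02,0,15],[0,0,0,0,0,0,15],[0,0,0,0,0,0,15]])

```text
t: 11.5
tool_pos: [0.5173, 0.0919, 0.2435]
orientation: [0.72, 3.058, 0.001]
force: [0.8, 0.2, -1.2]
opening: 0.0236
gripper_force: 45.0
```

```bash
cat > door.py <<'E'
from h import *
s,R=st(); print(s['t'],s['tool_pos'],s['force'])
c=cam('top'); P=cloud(c)
for lo,hi,n in [(.02,.14,'face/front')]:
    for y0 in np.arange(-.02,.24,.02):
        m=(P[...,2]>lo)&(P[...,2]<hi)&(abs(P[...,1]-y0)<.006)&(P[...,0]>.4)&(P[...,0]<.62)
        if m.any(): print(y0.round(2),np.median(P[m][:,0]).round(4),m.sum())
E
python3 door.py
```

```text
11.5 [0.51729869 0.09190996 0.24345546] [ 0.78642165  0.16561778 -1.15481461]
-0.02 0.5853 215
0.0 0.5456 223
0.02 0.545 147
0.04 0.5428 150
0.06 0.5428 152
0.08 0.5423 139
0.1 0.5426 75
0.12 0.5426 110
0.14 0.5426 134
0.16 0.5425 131
0.18 0.5425 127
0.2 0.5445 128
0.22 0.5517 45
```

Emit:
move_arm(plan=[[0,0,0,-0.1,0.03,0,15],[0,0,0,-0.1,0.03,0,15],[0,0,0,0,0,0,15],[0,0,0,0,0,0,15],[0,0,0,0,0,0,15],[0,0,0,0,0,0,15],[0,0,0,0,0,0,15],[0,0,0,0,0,0,15],[0,0,0,0,0,0,15],[0,0,0,0,0,0,15]])

```text
t: 12.55
tool_pos: [0.5209, 0.091, 0.243]
orientation: [-0.719, -3.054, 0.001]
force: [-7.2, 0.4, 2.3]
opening: 0.023
gripper_force: 45.0
```

```bash
python3 door.py
```

```text
12.55 [0.52085734 0.09095638 0.24302511] [-7.22110561  0.36171687  2.29798857]
-0.02 0.5877 218
0.0 0.5485 211
0.02 0.5478 155
0.04 0.5454 153
0.06 0.545 140
0.08 0.5443 151
0.1 0.5446 66
0.12 0.5445 105
0.14 0.5436 138
0.16 0.5433 135
0.18 0.5428 124
0.2 0.5449 127
0.22 0.5516 43
```

Emit:
move_arm(plan=[[0,0,0,-0.06,0.02,0,15],[0,0,0,0,0,0,15],[0,0,0,0,0,0,15],[0,0,0,0,0,0,15],[0,0,0,0,0,0,15],[0,0,0,0,0,0,15],[0,0,0,0,0,0,15],[0,0,0,0,0,0,15],[0,0,0,0,0,0,15],[0,0,0,0,0,0,15]])

```text
t: 13.6
tool_pos: [0.5218, 0.0907, 0.243]
orientation: [-0.719, -3.053, 0.002]
force: [-10.4, -0.6, 4.1]
opening: 0.0238
gripper_force: 45.0
```

```bash
python3 door.py; python3 - <<'E'
from h import *
c=cam('side'); cv2.imwrite('pics/side4.png',cv2.resize(c['frame'][120:310,200:420,::-1],None,fx=3,fy=3,interpolation=cv2.INTER_CUBIC))
E
```

```text
13.6 [0.52183173 0.09072088 0.24299357] [-10.43364627  -0.5576324    4.10619037]
-0.02 0.5874 220
0.0 0.5487 222
0.02 0.5476 150
0.04 0.5454 150
0.06 0.545 140
0.08 0.5442 147
0.1 0.5443 67
0.12 0.5444 108
0.14 0.5434 136
0.16 0.5434 134
0.18 0.5429 130
0.2 0.5448 126
0.22 0.5497 46
```

View pics/side4.png

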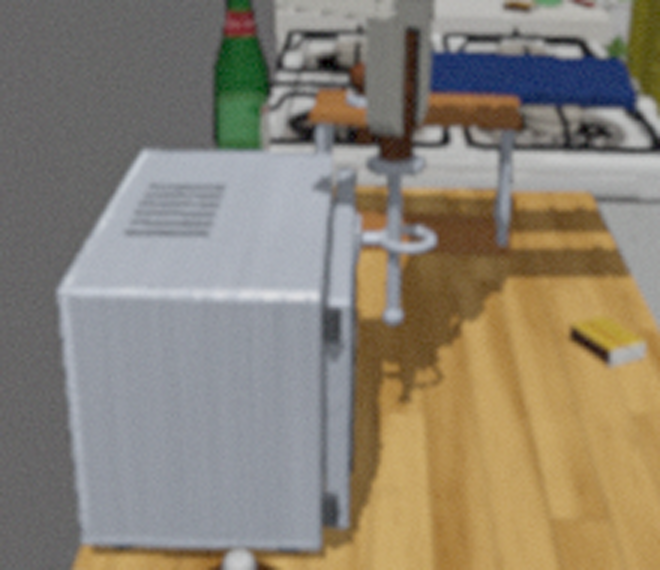

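The door's front is flat against the oven. The extra push raised the force from 7 to 10 N without moving the face, so it is fully shut. I'll back off to the middle of the ring and lift out.

Emit:
move_arm(plan=[[0,0,0,0.17,-0.05,0,15],[0,0,0,0.17,-0.05,0,15],[0,0,0,0,0,0,15],[0,0,0,0,0,0,15],[0,0,0,0,0,0,15],[0,0,0,0,0,0,15],[0,0,0,0,0,0,15],[0,0,0,0,0,0,15],[0,0,0,0,0,0,15],[0,0,0,0,0,0,15]])

```text
t: 14.7
tool_pos: [0.5151, 0.0922, 0.2434]
orientation: [-0.721, -3.058, 0.0]
force: [0.2, -0.3, -1.0]
opening: 0.0233
gripper_force: 45.0
```

```bash
python3 door.py; python3 - <<'E'
from h import *
ims=[]
for n,(u0,v0) in {'side':(290,130),'top':(190,90)}.items():
    c=cam(n); ims.append(cv2.resize(c['frame'][v0:v0+140,u0:u0+100,::-1],None,fx=4,fy=4,interpolation=cv2.INTER_CUBIC))
cv2.imwrite('pics/ring5.png',np.hstack(ims))
E
```

```text
14.7 [0.51510598 0.09222398 0.24335646] [ 0.22059086 -0.31078419 -1.02460767]
-0.02 0.5868 222
0.0 0.5487 215
0.02 0.5477 158
0.04 0.5453 147
0.06 0.5449 143
0.08 0.5445 143
0.1 0.5441 101
0.12 0.5441 82
0.14 0.5436 129
0.16 0.5431 132
0.18 0.5429 134
0.2 0.5448 128
0.22 0.5517 39
```

View pics/ring5.png

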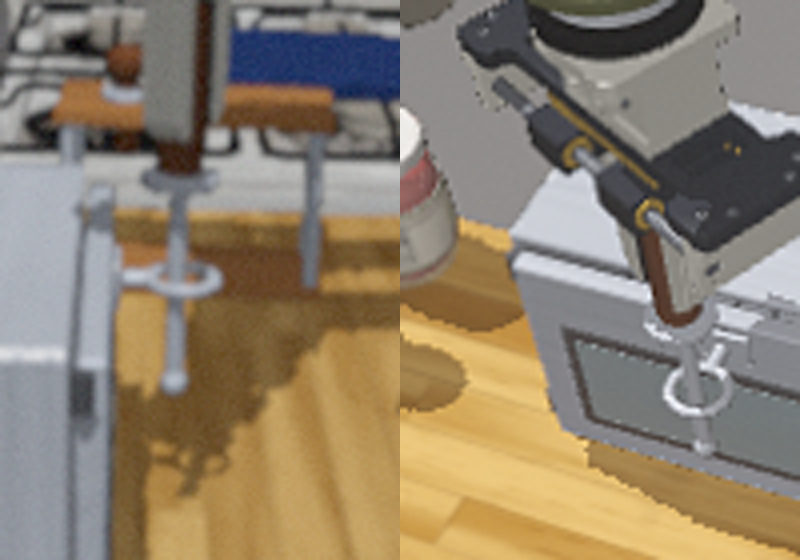

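The ring is around the rod, which sits about 2.5 mm toward the oven in the side crop (rod x=177, ring centre x=184). I'll centre it and lift.

Emit:
move_arm(plan=[[0,0,0,0.09,-0.04,0,15],[0,0,0,0,0,-0.2,15],[0,0,0,0,0,-0.5,15],[0,0,0,0,0,-0.5,15],[0,0,0,0,0,-0.5,15],[0,0,0,0,0,-0.6,15],[0,0,0,0,0,-0.7,15],[0,0,0,0,0,-0.7,15],[0,0,0,0,0,-0.7,15],[0,0,0,0,0,0,15]])

```text
t: 15.85
tool_pos: [0.5138, 0.0925, 0.3575]
orientation: [0.719, 3.053, 0.003]
force: [0.3, 0.2, -1.2]
opening: 0.0234
gripper_force: 45.0
```

```bash
python3 door.py; cat > rod.py <<'E'
from h import *
s,R=st(); x,y,z=s['tool_pos']; print(s['t'],s['tool_pos'],s['force'])
for n in ['side','top']:
    c=cam(n); P=cloud(c); g=z+.008
    for nm,a,b,w in [('rodlow',-.15,-.12,.03),('rodhigh',-.09,-.06,.03),('flange',-.052,-.035,.03)]:
        k=(abs(P[...,0]-x)<w)&(abs(P[...,1]-y)<w)&(P[...,2]>g+a)&(P[...,2]<g+b); print(n,nm,P[k].mean(0).round(4) if k.any() else 0,P[k][:,2].min().round(4) if k.any() else 0,k.sum())
    k=(abs(P[...,0]-x)<.03)&(abs(P[...,1]-y)<.03)&(P[...,2]>g-.18)&(P[...,2]<g-.1); print('tip z',P[k][:,2].min()-g if k.any() else 0)
go([.4945,-.15,z]);go([.4445,-.288,.35])
E
python3 rod.py
```

```text
15.85 [0.51382002 0.09245085 0.35745205] [ 0.26382713  0.15788438 -1.22433854]
-0.02 0.5849 204
0.0 0.5486 209
0.02 0.5478 151
0.04 0.5454 147
0.06 0.5448 142
0.08 0.5446 139
0.1 0.5441 100
0.12 0.5443 108
0.14 0.5436 141
0.16 0.543 132
0.18 0.5429 126
0.2 0.5447 125
0.22 0.5516 42
15.9 [0.51343854 0.09242077 0.35551371] [ 0.39711836  0.10516023 -2.71396279]
side rodlow [0.5149 0.0951 0.2282] 0.2146 79
side rodhigh [0.5151 0.0947 0.2884] 0.2736 83
side flange [0.5148 0.1019 0.3211] 0.312 149
tip z -0.15703226630207423
top rodlow [0.5105 0.0899 0.2273] 0.2142 54
top rodhigh [0.5108 0.09   0.2881] 0.2735 57
top flange [0.5068 0.0871 0.3222] 0.316 172
tip z -0.1549721500942614
units (tool) [-3.68 -9.   -0.1 ]
units (tool) [ -4.36 -14.83   0.12]
```

The door is still shut, and the pole hangs straight with no slip. I'll carry it back over its hole.

Emit:
move_arm(plan=[[0,0,0,-0.15,-0.5,0,15],[0,0,0,-0.29,-1,0,15],[0,0,0,-0.29,-1,0,15],[0,0,0,-0.29,-1,0,15],[0,0,0,-0.29,-1,0,15],[0,0,0,-0.29,-1,0,15],[0,0,0,-0.29,-1,0,15],[0,0,0,-0.29,-1,0,15],[0,0,0,-0.29,-1,0,15],[0,0,0,-0.29,-1,0,15]])

```text
t: 17.0
tool_pos: [0.4672, -0.1526, 0.3524]
orientation: [-0.721, -3.056, -0.0]
force: [0.3, 1.0, -0.9]
opening: 0.0237
gripper_force: 45.0
```

Emit:
move_arm(plan=[[0,0,0,-0.29,-1,0,15],[0,0,0,-0.29,-1,0,15],[0,0,0,-0.29,-1,0,15],[0,0,0,-0.29,-1,0,15],[0,0,0,-0.29,-0.7,0,15],[0,0,0,-0.15,-0.4,0,15],[0,0,0,0,-0.2,0,15],[0,0,0,0,0,0,15],[0,0,0,0,0,0,15],[0,0,0,0,0,0,15]])

```text
t: 18.0
tool_pos: [0.4452, -0.2866, 0.3536]
orientation: [0.719, 3.058, 0.0]
force: [0.2, 0.2, -1.8]
opening: 0.0238
gripper_force: 45.0
```

```bash
python3 rod.py
```

```text
18.0 [ 0.44520441 -0.28664341  0.35355648] [ 0.19836599  0.21602758 -1.76719228]
side rodlow [ 0.4465 -0.2843  0.2275] 0.2126 37
side rodhigh [ 0.4466 -0.2848  0.2872] 0.2716 38
side flange [ 0.4469 -0.2778  0.3193] 0.3096 61
tip z -0.15785337422210405
top rodlow [ 0.4414 -0.2873  0.2241] 0.2116 65
top rodhigh [ 0.4418 -0.2873  0.2841] 0.2722 55
top flange [ 0.4367 -0.2851  0.3211] 0.3153 217
tip z -0.15162875784969226
units (tool) [0.67 5.78 0.  ]
units (tool) [ 0.   -0.06  0.14]
```

Emit:
move_arm(plan=[[0,0,0,0,-0.06,0,15],[0,0,0,0,0,0.4,15],[0,0,0,0,0,0.6,15],[0,0,0,0,0,0.6,15],[0,0,0,0,0,0.6,15],[0,0,0,0,0,0.6,15],[0,0,0,0,0,0.6,15],[0,0,0,0,0,0.6,15],[0,0,0,0,0,0.6,15],[0,0,0,0,0,0,15]])

```text
t: 19.1
tool_pos: [0.4432, -0.2879, 0.2353]
orientation: [-0.72, -3.054, -0.003]
force: [0.0, 0.2, -1.6]
opening: 0.0234
gripper_force: 45.0
```

Emit:
move_arm(plan=[[0,0,0,0,0,0.4,15],[0,0,0,0,0,0.4,15],[0,0,0,0,0,0.4,15],[0,0,0,0,0,0.4,15],[0,0,0,0,0,0.3,15],[0,0,0,0,0,0.2,15],[0,0,0,0,0,0.1,15],[0,0,0,0,0,0,15],[0,0,0,0,0,0,15],[0,0,0,0,0,0,15]])

```text
t: 20.1
tool_pos: [0.4446, -0.2889, 0.1839]
orientation: [0.72, 3.057, -0.001]
force: [-0.5, 0.7, -2.0]
opening: 0.0233
gripper_force: 45.0
```

Emit:
move_arm(plan=[[0,0,0,0,0,0.1,15],[0,0,0,0,0,0.08,15],[0,0,0,0,0,0.04,15],[0,0,0,0,0,0.02,15],[0,0,0,0,0,0,15],[0,0,0,0,0,0,15],[0,0,0,0,0,0,15],[0,0,0,0,0,0,15],[0,0,0,0,0,0,15],[0,0,0,0,0,0,15]])

```text
t: 21.1
tool_pos: [0.4444, -0.2888, 0.1783]
orientation: [0.72, 3.058, -0.0]
force: [-2.8, 2.6, 5.1]
opening: 0.0235
gripper_force: 45.0
```

The flange is seated: same height as at the grasp, with light contact. I'll release.

Emit:
move_arm(plan=[[0,0,0,0,0,0,26],[0,0,0,0,0,0,30],[0,0,0,0,0,0,40],[0,0,0,0,0,0,60],[0,0,0,0,0,0,93],[0,0,0,0,0,0,93],[0,0,0,0,0,0,93],[0,0,0,0,0,0,93],[0,0,0,0,0,0,93],[0,0,0,0,0,0,93]])

```text
t: 22.1
tool_pos: [0.4443, -0.2887, 0.1774]
orientation: [0.721, 3.058, 0.0]
force: [0.4, -0.4, -0.1]
opening: 0.0894
gripper_force: 0.0
```

Emit:
move_arm(plan=[[0,0,0,0,0,-0.3,93],[0,0,0,0,0,-0.6,93],[0,0,0,0,0,-0.8,93],[0,0,0,0,0,-0.8,93],[0,0,0,0,0,-0.8,93],[0,0,0,0,0,-0.8,93],[0,0,0,0,0,-0.8,93],[0,0,0,0,0,-0.8,93],[0,0,0,0,0,-0.8,93],[0,0,0,0,0,0,93]])

```text
t: 23.1
tool_pos: [0.4454, -0.2896, 0.3448]
orientation: [0.719, 3.052, -0.005]
force: [0.0, -0.5, 0.6]
opening: 0.0931
gripper_force: 0.0
```

```bash
python3 door.py; python3 - <<'E'
from h import *
c=cam('top'); f=c['frame'][:,:,::-1]
P=cloud(c); m=(abs(P[...,2]-.226)<.004)&(abs(P[...,0]-.444)<.04)&(abs(P[...,1]+.289)<.04); print('top',np.median(P[m],0),m.sum())
m=(P[...,2]>.165)&(P[...,2]<.19)&(abs(P[...,0]-.543)<.03)&(abs(P[...,1]+.292)<.03); print('mud',np.median(P[m],0),m.sum())
cv2.imwrite('pics/end.png',np.hstack([cv2.resize(f[100:270,190:350],None,fx=2.4,fy=2.4,interpolation=cv2.INTER_CUBIC),cv2.resize(f[165:335,370:530],None,fx=2.4,fy=2.4,interpolation=cv2.INTER_CUBIC)]))
E
```

```text
23.1 [ 0.44536575 -0.2895762   0.34483124] [ 0.02825179 -0.48223793  0.63453474]
-0.02 0.5869 229
0.0 0.5485 217
0.02 0.5478 150
0.04 0.5455 140
0.06 0.5447 136
0.08 0.5444 114
0.1 0.5439 73
0.12 0.5446 54
0.14 0.5457 28
0.16 0.5452 9
top [ 0.4423393  -0.28956686  0.22535088] 128
mud [ 0.53870007 -0.29472707  0.17553525] 228
```

View pics/end.png

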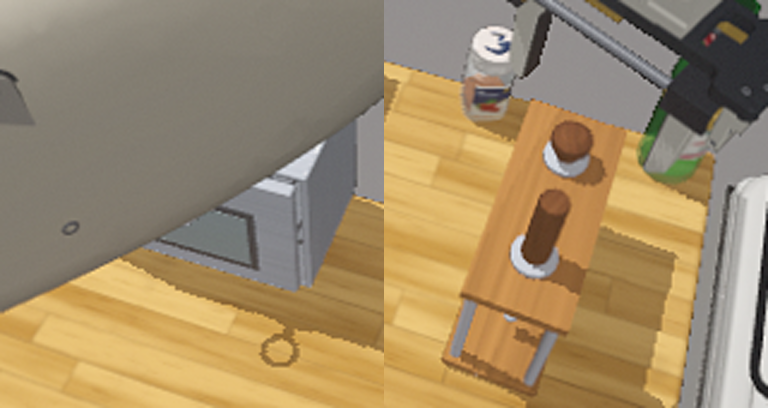

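The pole stands upright in its hole with the flange on the board, the muddler hasn't moved, and the door is shut.

```bash
python3 -c "
from plant import close_job
print(close_job())"
```

```text
the job is handed in; nothing more can be done
None
```

The oven door is shut, the pole is back upright in its own hole and released, the muddler wasn't touched, and I handed the job in at about 23 s; no verdict was shown.

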